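# Fit the return spring on the stop jig

### The arm

A 6-joint arm with a two-finger parallel gripper is mounted at the origin on a cart in front of the work surface, level with it; the furniture and walls round the work are solid. World frame = base frame: x ahead of the robot, y to its left, z up, the work surface at z = 0. Lengths are in m, angles in rad, forces in N, time in s.
With the tool pointing down it reaches from about 0.3 to 0.875 m from the base axis. Payload 6.4 kg.
Tool frame: the origin (TCP) lies midway between the tips of the shut fingers; the grasp point (between the pads) lies 19 mm behind it; z points along the fingers, y is the line along which they close (so a half turn about z gives the same grasp; the last joint's range is limited). The gripper opens to 88 mm and grips with 3 to 60 N. Pads are 18 mm wide; open, the fingers measure 123 mm over their backs; the gripper's body (75 mm by 187 mm) begins 45 mm behind the grasp point.
Start: joints at [0.971, 0.181, 1.607, -0, 1.354, -0.206], TCP at [0.221, 0.531, 0.215] pointing down, gripper open.
Joint ranges: [-2.99, 2.99], [-0.89, 2.07], [0.3, 2.58], [-1.14, 4.28], [0, 2.63], [-3.12, 3.12]. Speed limits (rad/s): [2.57, 2.57, 3.01, 3.14, 3.14, 3.14].

### API

Orientations are given as a unit quaternion [w, x, y, z].
In Python, from station import get_state, snapshot, finish_job gives the robot as it stands.
- The arm moves only by the tool drive_tool, never from a script. Its argument "motion" is a list that holds one entry, the list of rows, each a list of 5 numbers: the closure in counts, from 0 (fully open) to 255 (shut), then the shift along the tool's x, y, z in mm, then the turn about the tool's z in degrees. In form: [[[claw, dx, dy, dz, twist], ...]]. A call has 1 to 20 rows; each row shifts and turns the commanded pose from where the row before left it, along the tool's axes as they then stand; what a row does not reach is not made up. A row lasts 1/12 s, in which the tool goes at most 41.7 mm and 7.16 degrees, less where a joint would pass 70% of its speed; a pose out of reach is approached as far as the arm can. A call is refused whole if a number of a shift passes 41.7 or a number of a turn 7.16, either way. A call with a gripper value outside its range is refused whole. The fingers move at their own pace and stop on an object; the grip force is fixed at half the most. Time passes only in rows, so rows that do not move let the fingers close. It gives the time, the measured TCP pose, the force, the opening and the grip force at its end, in the units of the state.
- get_state(): the state, without advancing time (a new reading comes with each control period).
- snapshot(name): name is "scene" or "side" or "wrist"; returns a dict with "img" (384x512x3 uint8, red, green, blue), "z_map" (384x512 float32, m along the optical axis (not along the pixel's ray), 0 where there is no reading), "fovy" (degrees; the focal length in pixels is half the picture's height over the tangent of half this angle, whatever the lens; pixels are square), "cx", "cy" (the principal point, pixels), "xyz" and "orientation" of the camera in the world; the wrist camera has in their place "mount" (4x4, takes a point from camera to tool coordinates, whose origin is the TCP and whose axes are the flange's). Camera axes: x right, y down, z forward; pixel columns grow to the right and rows downward; lengths in m; the calibration is good to about 2 mm. The wrist camera is an equidistant fisheye: a pixel r from the principal point sees the ray r / f radians off the axis. A picture is of the moment at which its call begins: read the wrist's pose just before it.
- finish_job(): hands the job in; it is judged then, once.
The state is a dict: "clock": time; "joint_pos": joint angles; "dq": joint speeds; "joint_torque": joint torques, N m; "ee_pos": TCP position; "tcp_rot": TCP orientation; "ft_force": force on the tool from outside, world axes, zero at the start; "ft_torque": the same for the moment, N m; "grip_width": finger opening in m; "gripper_force": force on a finger pad.
Only numpy, scipy, OpenCV 4.12 (cv2) and the standard library are available. Lean on these libraries where they do the work, as an engineer would, in place of code of your own. Each camera call takes 0.05 s, during which the arm holds its last target. There are 200 camera calls.

### The job

Fit the tension spring on the plywood stop jig: drop its peg end fully into the hole of the anchor block, then stretch it and bring its open hook round the far post. Let the post take the pull gently, without overstretching the spring, forcing it against the jig or letting it snap, then let go and leave the tins, spanner and loose block where they are.

Things in the scene. Friction and masses are not known exactly. Their poses are not given: they have to be found in the camera images.
- jig: Fixed plywood board 280 x 80 x 12 mm lying on the table; origin at the centre of its underside, x along its length from anchor block to post, y across, z up. A dark steel anchor block (28 x 36 mm, 18 mm high) stands at x = -100 mm; an aluminium stop bar with the upright post lies across it near x = +103 mm.
- anchor_hole (a point): Centre of the mouth of the vertical hole in the anchor block's top, 30 mm above the table; axes as the jig's. The hole is 10 mm in diameter and goes through the block, 18 mm deep down to the board.
- post_mid (a point): Mean place of the post, 203 mm from the hole, 33.5 mm above the table. The post is bolted fast up to 7 mm before or beyond it (along jig x, never across): its true place is not reported, see or feel it. Steel, 8 mm diameter; 13 mm head, underside 49 and top 53 mm above the table. Its stop bar reaches 8 mm before and 22 mm beyond it; bar and bolts end 23 mm above the table.
- peg_tip (a point): Lower end of the spring's peg. Axes of the spring: x from peg to hook, z up. Level with the underside of both orange grips. The peg is 7 mm thick, 20 mm long with a tapered tip, and hangs from a level 7 mm shank (centre line 20 mm above this point). Fully in, the shank lies on the anchor block, the tip 16.5 mm below its top; the spring can still swing about the peg. Spring: about 70 g.
- anchor_grip (a point): Centre of the orange grip of the peg end, 34 mm from the peg: a block 20 mm along the spring, 12 mm wide, 34 mm high; pinch it across the 12 mm.
- spring: The tension spring, with its hook half; origin at peg_tip. Between the two orange grips (84 mm from centre to centre when slack) is the steel coil, 15 mm thick. Pull: 3 N slack plus 0.15 N per mm of stretch, plus or minus 0.04 N per mm/s while it is being stretched or eased. Over 65 mm it is overstretched; to clear the lip past the post it needs 33 to 50 mm.
- spring_hook: The hook half of the spring (hook grip and hook), which slides along the spring's x as it is stretched; origin at the grips' underside, 118 mm before hook_grip on the centre line.
- hook_grip (a point): Centre of the identical orange grip of the hook end, 118 mm from the peg when slack, and as much farther as it is stretched. With the peg home and the spring level, the grips' underside is 1.5 mm clear of the board (this point 30.5 mm above the table); left alone, this grip sags onto the board, so lift it level before pulling.
- hook_seat (a point): Where the post's centre lies once the hook is home: 60 mm beyond hook_grip on the spring's centre line, 20 mm above the grips' underside. The hook is 7 mm rod bent level: an arm on the +y side (left, looking from peg to hook; rod centre 11.5 mm off the centre line), a half-round bend, and a lip on the -y side. Axes as the spring's.
- lip_end (a point): End of the hook's lip (rod centre), 10 mm short of hook_seat and 11.5 mm to its -y side; the round end reaches 3.5 mm nearer the grip. The hook is open to -y between lip and grip: stretch it until the post is in line with that gap, move it sideways to the spring's -y over the post, then ease it back towards the hole until the bend bears on the post.
- spanner: Bright combination spanner, 135 x 32 x 9 mm, lying on the table; leave alone. Origin under its middle.
- red_tin: White tin with a red lid, 46 mm wide, 50 mm high; leave alone. Origin at its underside.
- flat_tin: Flat grey round tin, 68 mm wide, 26 mm high; leave alone. Origin at its underside.
- block_a: Reddish wooden block 42 x 70 x 30 mm; leave alone. Origin at its underside.

How it is judged:
On the way, in this order (a step that is already met when the one before it is completed fails the run):
1. the peg is fully in the anchor hole (horizontal distance between peg_tip and anchor_hole below 0.006 m and z of peg_tip in the frame of anchor_hole below -0.012 m), for 0.2 s.
2. the spring is stretched by over 28 mm with its peg in the hole (horizontal distance between peg_tip and anchor_hole below 0.006 m and z of peg_tip in the frame of anchor_hole below -0.01 m and distance between anchor_grip and hook_grip above 0.112 m), for 0.1 s.
At the end, for the whole second after the job is handed in: The peg is at least 12 mm deep in the anchor hole and within 6 mm of its axis; the spring stays stretched by 12 to 35 mm, its hook bearing on the jig with over 2 N: hook_seat within 7 mm of the jig's centre line, 191 to 215 mm from the hole and less than 46 mm above the table; at rest and released (all of step 1 and distance between anchor_grip and hook_grip between 0.096 and 0.119 m and y of hook_seat in the frame of anchor_hole between -0.007 and 0.007 m and x of hook_seat in the frame of anchor_hole between 0.191 and 0.215 m and height (world z) of hook_seat below 0.046 m and contact force between spring_hook and jig above 2 N and contact force between the fingers and spring below 0.1 N and linear speed of spring below 0.02 m/s); the robot touches nothing.
It fails at once if the stretched spring's hook end is forced or snapped against the jig (over 18 N) (distance between anchor_grip and hook_grip above 0.094 m and contact force between spring_hook and jig above 18 N).
It fails at once if the spring as a whole is forced against the jig (over 40 N) (contact force between spring and jig above 40 N).
It fails at once if the stretched spring is let go early and snaps back onto the post (in line with it, moving faster than 40 mm/s while not firmly held) (horizontal distance between peg_tip and anchor_hole below 0.01 m and distance between anchor_grip and hook_grip above 0.094 m and contact force between the fingers and spring below 14 N and linear speed of spring_hook above 0.04 m/s and y of hook_seat in the frame of anchor_hole between -0.01 and 0.01 m).
It fails at once if the spring is stretched by more than 65 mm (distance between anchor_grip and hook_grip above 0.149 m).
It fails at once if a tin, the spanner or the loose block is moved by over 20 mm (distance of any of spanner, red_tin, flat_tin, block_a from where it was at the start of the episode above 0.02 m).
It also fails if it takes over 72 s, if anything falls off the work surface, if the arm or the gripper's body presses on something with over 40 N, if the wrist force passes 120 N, or if a joint passes its speed limit or range.

## Working session

There is one attempt and no reset: what is moved stays moved. The work goes in short steps, Python scripts to look and compute and a tool call to move; the robot and the scene stay as the last step left them, time stands still between calls to the robot, and variables do not carry over. Pictures are saved under pics/ and viewed, at most 10 in all, crops included, and the job is handed in when it is done.

Besides the shell and the picture viewer there is one more tool, called after "Call:" by a JSON object that holds its "method" and its "body". drive_tool: Moves the arm, as the interface text tells. Its arguments: {"type":"object","properties":{"motion":{"type":"array"}},"required":["motion"]}

```bash
mkdir -p pics; cat > h.py <<'E'
import numpy as np, cv2
from station import get_state, snapshot, finish_job
from scipy.spatial.transform import Rotation as R
def rot(q): return R.from_quat([q[1],q[2],q[3],q[0]]).as_matrix()
def cloud(s):
    z=s['z_map']; h,w=z.shape; f=h/2/np.tan(np.radians(s['fovy'])/2)
    u,v=np.meshgrid(np.arange(w),np.arange(h))
    P=np.stack([(u-s['cx'])/f*z,(v-s['cy'])/f*z,z],-1)
    W=P@rot(s['orientation']).T+np.array(s['xyz'])
    W[z<=0]=np.nan
    return W
def save(s,n): cv2.imwrite('pics/'+n,s['img'][...,::-1])
E
python3 - <<'E'
from h import *
st=get_state(); print({k:np.round(v,3) for k,v in st.items()})
for n in('scene','side'):
    s=snapshot(n); print(n,s['xyz'],s['orientation'],s['fovy']); save(s,n+'0.png'); np.savez(n+'0.npz',W=cloud(s),img=s['img'])
a=[cv2.imread(f'pics/{n}0.png') for n in('scene','side')]
E
```

```text
{'clock': np.float64(0.0), 'joint_pos': array([ 0.971,  0.182,  1.608,  0.   ,  1.354, -0.206]), 'dq': array([ 0.001, -0.001, -0.001,  0.001, -0.002, -0.002]), 'joint_torque': array([ 0.0000e+00, -4.3385e+01, -3.4186e+01,  7.0000e-02,  3.8000e-02,
       -0.0000e+00]), 'ee_pos': array([0.22 , 0.531, 0.214]), 'tcp_rot': array([-0.   ,  0.196,  0.981, -0.001]), 'ft_force': array([0.074, 0.065, 0.75 ]), 'ft_torque': array([ 0.012,  0.003, -0.021]), 'gripper_force': np.float64(0.0), 'grip_width': np.float64(0.088)}
scene [0.18044077 0.16883521 0.88375196] [ 0.10384632 -0.3200966   0.8895813  -0.30886765] 42.74315197699688
side [0.10208806 0.33987832 0.61703323] [ 0.14938399 -0.26270986  0.8436964  -0.44367143] 43.87827193420531
```

View pics/scene0.png

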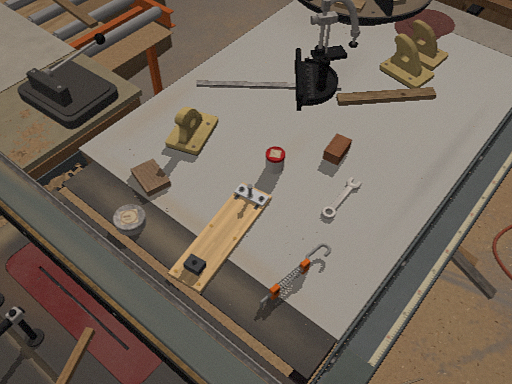

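View pics/side0.png

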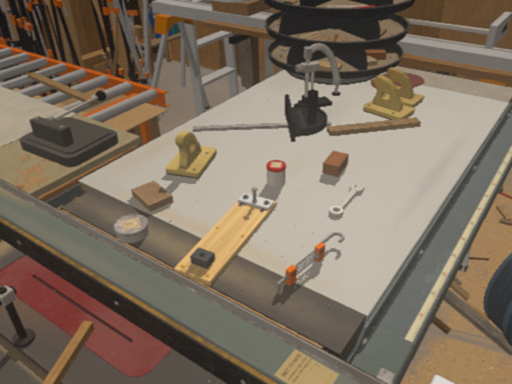

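The scene view shows the jig with its anchor block at about (195,264) and the post at about (248,195). The spring stands upright: peg near (265,300), grips at (275,290) and (305,263), hook at (322,250). The side view agrees. Next I'll measure from the depth maps.

```bash
python3 - <<'E'
from h import *
for n in('scene','side'):
    d=np.load(n+'0.npz'); W=d['W']; img=d['img']; hsv=cv2.cvtColor(img,cv2.COLOR_RGB2HSV)
    v,u=np.mgrid[:384,:512]
    print(n)
    reg=(u>250)&(u<350)&(v>225)&(v<310)
    m=((hsv[...,0]<14)&(hsv[...,1]>170)&(hsv[...,2]>90)&reg).astype(np.uint8)
    k,l,s,c=cv2.connectedComponentsWithStats(m)
    for i in range(1,k):
        if s[i,4]>15:
            P=W[l==i]; t=P[P[:,2]>0.029]
            print(' grip',c[i],s[i,4],np.nanmedian(P,0).round(4),'zmax',np.nanmax(P[:,2]).round(4),'top',len(t),np.nanmean(t,0).round(4), t.min(0).round(4),t.max(0).round(4))
    # spring pts above table
    sp=W[reg&(W[...,2]>0.012)&(W[...,2]<.06)]
    p=sp[:,:2]; mu=p.mean(0); w,V=np.linalg.eigh(np.cov((p-mu).T)); a=V[:,1]; t=(p-mu)@a
    print(' spring axis',a.round(3),mu.round(4),'ends',(mu+a*t.min()).round(4),(mu+a*t.max()).round(4), np.ptp(t))
    # jig
    reg=(u>160)&(u<280)&(v>180)&(v<295)
    b=W[reg&(abs(W[...,2]-.012)<.004)&(hsv[...,1]>70)][:,:2].astype(np.float32)
    r=cv2.minAreaRect(b); print(' board',r)
    for nm,lo,hi in(('anchor',.025,.034),('bar',.019,.0245),('head',.045,.058)):
        q=W[reg&(W[...,2]>lo)&(W[...,2]<hi)]
        if nm=='anchor': q=q[q[:,0]<np.median(b[:,0])]if 0 else q
        print(' ',nm,len(q),np.median(q,0).round(4),q.min(0).round(4),q.max(0).round(4))
        if len(q)>3: print('   rect',cv2.minAreaRect(q[:,:2].astype(np.float32)))
    for nm,lo in(('table',0),):
        q=W[(v>140)&(v<200)&(u>330)&(u<440)]; print(nm,np.nanmedian(q[:,2]))
E
```

```text
scene
 grip [304.44230769 262.94230769] 52 [ 0.4143 -0.2792  0.0341] zmax 0.0372 top 48 [ 0.4143 -0.2806  0.0342] [ 0.4089 -0.2901  0.0295] [ 0.4203 -0.2704  0.0372]
 grip [274.0862069  288.27586207] 58 [ 0.4257 -0.1964  0.0351] zmax 0.0385 top 56 [ 0.426  -0.1971  0.0348] [ 0.4201 -0.2087  0.0304] [ 0.4323 -0.187   0.0385]
 spring axis [0.113 0.994] [ 0.4193 -0.2528] ends [ 0.4082 -0.3503] [ 0.4297 -0.1608] 0.19069143988174314
 board ((0.6070436239242554, -0.2277132272720337), (0.24602338671684265, 0.2940918505191803), 42.660194396972656)
  anchor 292 [ 0.582  -0.1438  0.0305] [ 0.4199 -0.349   0.025 ] [ 0.6394 -0.1252  0.034 ]
   rect ((0.5254594087600708, -0.2520727515220642), (0.1926567703485489, 0.2288953810930252), 9.534198760986328)
  bar 224 [ 0.6059 -0.3477  0.0205] [ 0.4201 -0.3723  0.0191] [ 0.7947 -0.1253  0.0243]
   rect ((0.6047592759132385, -0.22672605514526367), (0.23718103766441345, 0.3013705313205719), 43.87968444824219)
  head 62 [ 0.5826 -0.0561  0.0525] [ 0.5555 -0.353   0.046 ] [ 0.6202 -0.0475  0.0578]
   rect ((0.5975701212882996, -0.19986148178577423), (0.030
[... 570 characters left out ...]
(0.23222851753234863, 0.2808537483215332), 7.8506011962890625)
  anchor 261 [ 0.5826 -0.1427  0.0307] [ 0.4271 -0.3597  0.025 ] [ 0.614  -0.1268  0.0339]
   rect ((0.5374845266342163, -0.25383615493774414), (0.17558270692825317, 0.22764852643013), 12.91002082824707)
  bar 311 [ 0.6089 -0.3443  0.0204] [ 0.4265 -0.4486  0.019 ] [ 0.8278 -0.1272  0.0245]
   rect ((0.6159644722938538, -0.23110467195510864), (0.2716037333011627, 0.33978742361068726), 38.26668167114258)
  head 611 [ 0.55   -0.0551  0.0544] [ 0.4834 -0.3556  0.045 ] [ 0.6182 -0.0102  0.058 ]
   rect ((0.592811644077301, -0.1783188432455063), (0.11016956716775894, 0.3408574163913727), 22.734384536743164)
table 0.0013804809419835085
```

```bash
cat > m.py <<'E'
from h import *
for n in('scene','side'):
    d=np.load(n+'0.npz'); W=d['W']; img=d['img']; hsv=cv2.cvtColor(img,cv2.COLOR_RGB2HSV)
    print(n)
    X,Y,Z=W[...,0],W[...,1],W[...,2]
    reg=(X>.5)&(X<.69)&(Y<-.09)&(Y>-.41)
    b=W[reg&(abs(Z-.012)<.0035)&(hsv[...,1]>80)&(hsv[...,2]>90)][:,:2]
    mk=np.zeros((400,400),np.uint8); ij=((b-[.45,-.45])*1000).astype(int); mk[ij[:,1],ij[:,0]]=1
    mk=cv2.morphologyEx(cv2.morphologyEx(mk,cv2.MORPH_CLOSE,np.ones((7,7))),cv2.MORPH_OPEN,np.ones((15,15)))
    jj=np.argwhere(mk)[:,::-1]; r=cv2.minAreaRect(jj.astype(np.float32)); print(' board',np.round(r[0],1)/1000+[.45,-.45],r[1],r[2], (cv2.boxPoints(r)/1000+[.45,-.45]).round(4).tolist())
    for nm,lo,hi,yl,yh in(('anchor',.026,.034,-.2,-.1),('anchorlow',.015,.034,-.2,-.1),('bar',.019,.0245,-.41,-.28),('post',.027,.046,-.41,-.29),('head',.047,.06,-.41,-.29)):
        q=W[reg&(Z>lo)&(Z<hi)&(Y>yl)&(Y<yh)]
        print(' ',nm,len(q),q.mean(0).round(4),q.min(0).round(4),q.max(0).round(4))
        if nm[:3] in('bar','anc'): print('   ',cv2.minAreaRect((q[:,:2]*1000).astype(np.float32)))
    # hole pixels dark within anchor top
    q=reg&(Z>.012)&(Z<.034)&(Y>-.18); 
    g=img.mean(-1)
    for nm,(x0,x1,y0,y1) in dict(obst=(.3,.95,-.6,.2)).items():
        m=((X>x0)&(X<x1)&(Y>y0)&(Y<y1)&(Z>.005)).astype(np.uint8)
        k,l,s,c=cv2.connectedComponentsWithStats(m)
        for i in range(1,k):
            if s[i,4]>40: P=W[l==i]; print(' obs',c[i].round(),s[i,4],P.min(0).round(3),P.max(0).round(3))
    y,x=np.where(q); im=img[y.min()-4:y.max()+5,x.min()-4:x.max()+5]; print(x.min()-4,y.min()-4)
    cv2.imwrite(f'pics/hole_{n}.png',cv2.resize(im[...,::-1],None,fx=8,fy=8,interpolation=cv2.INTER_CUBIC))
E
python3 m.py
```

```text
scene
 board [ 0.5962 -0.2218] (80.8358154296875, 242.36282348632812) 7.994864463806152 [[0.5393, -0.1075], [0.573, -0.3475], [0.6531, -0.3362], [0.6194, -0.0962]]
  anchor 232 [ 0.5849 -0.1405  0.0306] [ 0.5657 -0.1573  0.0261] [ 0.6055 -0.1252  0.034 ]
    ((585.7341918945312, -141.3286895751953), (36.91307830810547, 30.163976669311523), 9.05018138885498)
  anchorlow 421 [ 0.5828 -0.1419  0.0247] [ 0.5441 -0.1999  0.015 ] [ 0.6311 -0.1031  0.034 ]
    ((585.6199951171875, -153.2598419189453), (77.94224548339844, 102.38668060302734), 8.043291091918945)
  bar 165 [ 0.614  -0.3531  0.0206] [ 0.578  -0.3723  0.0191] [ 0.6519 -0.3359  0.024 ]
    ((615.3605346679688, -353.9997253417969), (74.83795928955078, 28.984724044799805), 8.193400382995605)
  post 15 [ 0.6135 -0.346   0.0354] [ 0.6118 -0.3482  0.0272] [ 0.6177 -0.3411  0.0448]
  head 25 [ 0.6144 -0.3476  0.0534] [ 0.6097 -0.353   0.048 ] [ 0.6202 -0.3421  0.0565]
 obs [191. 130.] 1615 [ 0.797 -0.492  0.005] [ 0.905 -0.343  0.108]
 obs [333. 152.] 356 [ 0.52  -0.6    0.005] [ 0.57  -0.558  0.036]
 obs [274. 159.] 461 [ 0.61  -0.487
[... 1389 characters left out ...]
3454  0.0456]
  head 25 [ 0.6108 -0.3493  0.0533] [ 0.6059 -0.3556  0.0493] [ 0.6182 -0.3442  0.0573]
 obs [190. 156.] 1414 [ 0.795 -0.5    0.005] [ 0.905 -0.345  0.108]
 obs [333. 166.] 316 [ 0.517 -0.6    0.005] [ 0.563 -0.56   0.034]
 obs [276. 172.] 455 [ 0.607 -0.488  0.005] [ 0.655 -0.439  0.054]
 obs [152. 195.] 743 [ 0.778 -0.29   0.005] [ 0.877 -0.21   0.022]
 obs [346. 200.] 307 [ 0.439 -0.556  0.005] [ 0.472 -0.419  0.013]
 obs [169. 287.] 24794 [ 0.3   -0.386  0.005] [0.95  0.032 0.063]
 obs [307. 261.] 691 [ 0.39  -0.352  0.005] [ 0.431 -0.162  0.037]
 obs [ 15. 316.] 822 [0.693 0.133 0.005] [0.728 0.167 0.115]
 obs [ 69. 353.] 942 [0.589 0.072 0.005] [0.648 0.185 0.02 ]
170 239
```

Call:
{"method": "drive_tool", "body": {"motion": [[[0,-23.4,-29.7,-1,0],[0,-23.4,-29.7,-1,0],[0,-23.4,-29.7,-1,0],[0,-23.4,-29.7,-1,0],[0,-23.4,-29.7,-1,0],[0,-23.4,-29.7,-1,0],[0,-23.4,-29.7,-1,0],[0,-23.4,-29.7,-1,0],[0,-23.4,-29.7,-1,0],[0,-23.4,-29.7,-1,0],[0,-23.4,-29.7,-1,0],[0,-23.4,-29.7,-1,0],[0,-23.4,-29.7,-1,0],[0,-23.4,-29.7,-1,0],[0,-23.4,-29.7,-1,0],[0,-23.4,-29.7,-1,0],[0,-23.4,-29.7,-1,0],[0,-23.4,-29.7,-1,0],[0,-23.4,-29.7,-1,0],[0,-23.4,-29.7,-1,0]]]}}

```text
clock: 1.77
ee_pos: [0.4248, -0.199, 0.2344]
tcp_rot: [-0.0, 0.196, 0.981, 0.0]
ft_force: [0.5, 0.4, 0.0]
grip_width: 0.088
gripper_force: 0.0
```

Call:
{"method": "drive_tool", "body": {"motion": [[[0,0,0,0,6.8],[0,0,0,0,6.8],[0,0,0,0,6.8],[0,0,0,0,6.8],[0,0,0,0,6.8],[0,0,0,0,6.8],[0,0,0,0,6.8],[0,0,0,0,6.8],[0,0,0,0,6.8],[0,0,0,0,6.8],[0,0,0,0,7.1],[0,0,0,0,0],[0,0,0,0,0]]]}}

```text
clock: 2.85
ee_pos: [0.4247, -0.1969, 0.2344]
tcp_rot: [-0.0, 0.752, 0.66, -0.0]
ft_force: [-0.2, 0.0, -0.3]
grip_width: 0.0877
gripper_force: 0.0
```

```bash
cat >> h.py <<'E'
def wristcloud():
    st=get_state(); s=snapshot('wrist'); z=s['z_map']; h,w=z.shape; f=h/2/np.tan(np.radians(s['fovy'])/2)
    u,v=np.meshgrid(np.arange(w)-s['cx'],np.arange(h)-s['cy']); r=np.hypot(u,v)+1e-9; th=r/f
    t=np.where(th<1.4,np.tan(np.minimum(th,1.4)),np.nan)
    P=np.stack([u/r*t*z,v/r*t*z,z],-1); P[z<=0]=np.nan
    M=np.array(s['mount']); T=P@M[:3,:3].T+M[:3,3]
    W=T@rot(st['tcp_rot']).T+np.array(st['ee_pos'])
    return s,st,T,W
def grips(img,W,T=None,zmin=.028):
    hsv=cv2.cvtColor(img,cv2.COLOR_RGB2HSV)
    m=((hsv[...,0]<14)&(hsv[...,1]>170)&(hsv[...,2]>90)).astype(np.uint8)
    k,l,s,c=cv2.connectedComponentsWithStats(m)
    for i in range(1,k):
        if s[i,4]>30:
            q=(l==i)&(W[...,2]>zmin)
            if q.sum()<5: print('blob',c[i].round(),s[i,4],np.nanmedian(W[l==i],0)); continue
            P=W[q]; print('grip px',c[i].round(),s[i,4],'n',len(P),'top mean',P.mean(0).round(4),'rect',np.array(cv2.minAreaRect((P[:,:2]*1000).astype(np.float32))[0]).round(1),'zmax',P[:,2].max().round(4), '' if T is None else ('tool',T[q].mean(0).round(4)))
E
python3 - <<'E'
from h import *
s,st,T,W=wristcloud(); save(s,'w1.png'); print(s['fovy'],np.array(s['mount']).round(3)); grips(s['img'],W,T); np.savez('w1.npz',W=W,img=s['img'])
E
```

```text
65.70646984690485 [[-0.    -0.953 -0.302  0.08 ]
 [ 1.    -0.    -0.001 -0.001]
 [ 0.001 -0.302  0.953 -0.17 ]
 [ 0.     0.     0.     1.   ]]
```

View pics/w1.png

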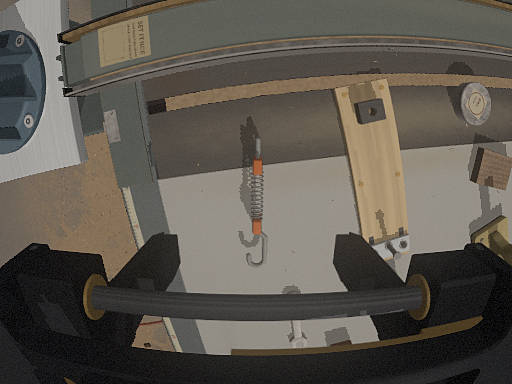

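The wrist view shows the spring upright in line with the tool: grips at (258,166) and (257,228), lip on the left at (242,240), jig to the right with hole at (372,110) and post at (379,232). Threshold adjustment for orange.

```bash
sed -i 's/(hsv\[...,1\]>170)&(hsv\[...,2\]>90)/(hsv[...,1]>165)\&(hsv[...,2]>120)/' h.py
python3 - <<'E'
from h import *
d=np.load('w1.npz'); W,img=d['W'],d['img']
hsv=cv2.cvtColor(img,cv2.COLOR_RGB2HSV); print(hsv[166,258],hsv[228,257],W[166,258],W[228,257],W[200,300])
grips(img,W,zmin=.025)
X,Y,Z=np.moveaxis(W,-1,0)
v,u=np.mgrid[:384,:512]
an=(u>345)&(u<395)&(v>90)&(v<130)&(Z>.022)&(Z<.04)
q=W[an]; print('anchor',cv2.minAreaRect((q[:,:2]*1000).astype(np.float32)),q.mean(0).round(4))
g=img.mean(-1); dk=an|((u>363)&(u<382)&(v>100)&(v<121)); yy,xx=np.where(dk&(u>363)&(u<382)&(v>100)&(v<121)); 
print(np.round(g[100:122:2,360:386:2]).astype(int))
hd=(u>360)&(u<412)&(v>195)&(v<260)&(Z>.044); q=W[hd]; print('head',len(q),q.mean(0).round(4),q.min(0).round(4),q.max(0).round(4))
b=(u>360)&(u<415)&(v>215)&(v<265)&(Z>.018)&(Z<.03);q=W[b]; print('bar',cv2.minAreaRect((q[:,:2]*1000).astype(np.float32)))
sp=(u>230)&(u<275)&(v>120)&(v<275)&(Z>.014); q=W[sp]; print('spring',q.min(0),q.max(0)); i=q[:,1].argmax(); print(q[i])
E
```

```text
[ 11 167 163] [ 10 152 168] [ 0.42612216 -0.19664356  0.03491137] [ 0.41369527 -0.28223636  0.03298038] [ 0.47918909 -0.26154758 -0.00051232]
anchor ((583.2830810546875, -141.53939819335938), (36.910831451416016, 28.95088768005371), 9.459052085876465) [ 0.5822 -0.1415  0.0293]
[[100 105 108  88  65  41  58  75  74  75  73  93 148]
 [ 63  50  67  76  80  79  78  83  77  74  76  80 153]
 [ 80  83  76  75  74  76  75  74  76  74  80  63 157]
 [ 72  81  74  76  69  55  76  77  77  76  73  79 143]
 [ 79  75  76  79  78  63  40  69  79  80  79  73 119]
 [ 81  77  80  77  87  92  42  46  54  76  82  76  75]
 [ 74  77  78  82  78  88  40  45  55  82  76  81  69]
 [ 74  78  79  78  81  54  48  48  73  84  81  79  75]
 [ 57  79  78  79  83  82  69  84  80  79  75  78  76]
 [ 48  85  81  79  83  75  79  78  78  72  73  73  68]
 [ 49  83  80  81  79  75  77  72  72  92 117 137 142]]
head 346 [ 0.5016 -0.2176  0.2449] [ 0.4746 -0.3546  0.044 ] [ 0.6189 -0.1701  0.3268]
bar ((617.9454345703125, -354.3198547363281), (65.08071899414062, 28.910831451416016), 6.788735866546631)
spring [ 0.39060601 -0.35044791  0.01402521] [ 0.43297402 -0.16138424  0.03579851]
[ 0.42946431 -0.16138424  0.0205399 ]
```

Call:
{"method": "drive_tool", "body": {"motion": [[[0,0,0.8,30,0],[0,0,0,35,0],[0,0,0,35,0],[0,0,0,35,0],[0,0,0,35,0],[0,0,0,25,0],[0,0,0,15,0],[0,0,0,10,0],[0,0,0,5,0],[0,0,0,4,0],[0,0,0,0,0],[0,0,0,0,0]]]}}

```text
clock: 3.9
ee_pos: [0.4263, -0.1977, 0.0066]
tcp_rot: [0.001, 0.753, 0.658, 0.0]
ft_force: [0.1, -0.3, 0.3]
grip_width: 0.0881
gripper_force: 0.0
```

Call:
{"method": "drive_tool", "body": {"motion": [[[255,0,0,0,0],[255,0,0,0,0],[255,0,0,0,0],[255,0,0,0,0],[255,0,0,0,0],[255,0,0,0,0],[255,0,0,0,0],[255,0,0,0,0],[255,0,0,0,0],[255,0,0,0,0],[255,0,0,0,0],[255,0,0,0,0]]]}}

```text
clock: 4.9
ee_pos: [0.4256, -0.1972, 0.0057]
tcp_rot: [-0.0, 0.753, 0.658, -0.0]
ft_force: [-0.2, 0.4, -0.1]
grip_width: 0.0108
gripper_force: 30.0
```

Call:
{"method": "drive_tool", "body": {"motion": [[[255,0,0,-5,0],[255,0,0,-10,0],[255,0,0,-20,0],[255,0,0,-25,0],[255,0,0,-20,0],[255,0,0,-10,0],[255,0,0,0,-5],[255,0,0,0,-5.2],[255,0,0,0,-5.2],[255,0,0,0,0],[255,0,0,0,0]]]}}

```text
clock: 5.82
ee_pos: [0.4255, -0.1971, 0.0958]
tcp_rot: [-0.0, 0.659, 0.752, 0.0]
ft_force: [1.0, 0.5, -1.3]
grip_width: 0.0108
gripper_force: 30.0
```

```bash
python3 - <<'E'
from h import *
s,st,T,W=wristcloud(); print({k:np.round(st[k],4) for k in('ee_pos','tcp_rot','ft_force','grip_width')})
a=s['img']; np.savez('w2.npz',T=T,W=W,img=a)
b=snapshot('side'); np.savez('s2.npz',W=cloud(b),img=b['img'])
c=cv2.resize(b['img'][180:330,230:400],None,fx=2.6,fy=2.6,interpolation=cv2.INTER_CUBIC)
o=np.zeros((384,512+c.shape[1],3),np.uint8); o[:,:512]=a; o[:min(384,c.shape[0]),512:]=c[:384]
o=cv2.resize(o,(800,int(384*800/o.shape[1]))); cv2.imwrite('pics/p2.png',o[...,::-1])
E
```

```text
{'ee_pos': array([ 0.4255, -0.1971,  0.0958]), 'tcp_rot': array([-1.000e-04,  6.588e-01,  7.523e-01,  0.000e+00]), 'ft_force': array([ 1.0385,  0.5421, -1.3176]), 'grip_width': np.float64(0.0108)}
```

View pics/p2.png

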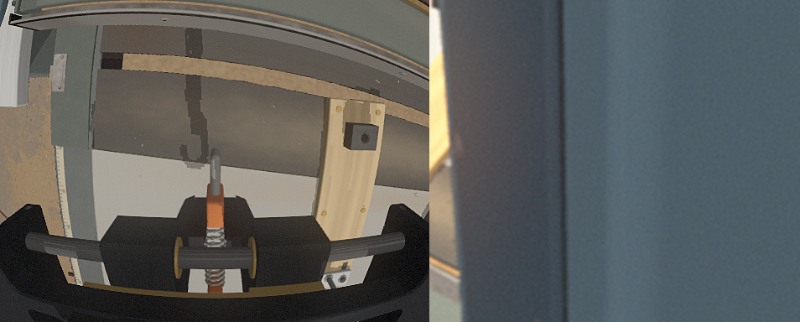

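```bash
python3 - <<'E'
from h import *
d=np.load('w2.npz'); T,W,img=d['T'],d['W'],d['img']
v,u=np.mgrid[:384,:512]
q=(u>240)&(u<275)&(v>170)&(v<222)&(abs(T[...,1])<.012)&(T[...,2]<0.004)
P=T[q]*1000
for lo in range(4,46,4):
    p=P[(P[:,0]>=lo)&(P[:,0]<lo+4)]
    if len(p): print(lo,len(p),'y',p[:,1].min().round(1),p[:,1].mean().round(1),p[:,1].max().round(1),'z min/mean/max',p[:,2].min().round(1),np.median(p[:,2]).round(1),p[:,2].max().round(1))
print('xmax',P[:,0].max())
X,Y,Z=np.moveaxis(W,-1,0)
an=(u>400)&(u<460)&(v>130)&(v<190)&(Z>.02)&(Z<.04)
q=W[an]; print('anchor',cv2.minAreaRect((q[:,:2]*1000).astype(np.float32)),q.mean(0).round(4))
im=img[140:190,400:460]; print(np.round(im.mean(-1)[5:40:2,15:50:2]).astype(int))
E
```

```text
4 1 y -6.2 -6.2 -6.2 z min/mean/max 2.5 2.5 2.5
8 18 y -5.5 -0.1 5.2 z min/mean/max -2.0 1.4 3.9
12 9 y -3.3 0.0 2.9 z min/mean/max -17.5 -16.8 -15.5
16 81 y -3.3 -0.3 2.9 z min/mean/max -18.7 -17.4 -14.7
20 81 y -3.3 -0.2 2.8 z min/mean/max -18.8 -17.5 -15.2
24 85 y -3.2 -0.2 2.8 z min/mean/max -19.2 -17.4 -15.4
28 81 y -3.2 -0.2 3.3 z min/mean/max -19.2 -17.5 -14.8
32 144 y -3.5 -0.1 3.4 z min/mean/max -19.0 -16.3 3.9
36 55 y -2.1 -0.2 1.8 z min/mean/max -17.2 -7.9 3.7
xmax 36.82834839111085
anchor ((583.3165283203125, -141.44427490234375), (37.92476272583008, 28.280080795288086), 7.769759178161621) [ 0.5809 -0.1413  0.0286]
[[107 106 111 110 115 127 124 119 115 117 114 115 115 106 155 154 160 169]
 [ 52  57  54  57  50  50  48  49  52  64  74  91  74 108 170 162 165 169]
 [ 54  50  52  69  91  87  81  80  68  58  72  65  62  58  54  36  94 161]
 [ 51  51  54  84  92  93  93  89  95  93  94  93  92  96  96  90  91  82]
 [ 44  53  47  90  89  91  87  88  90  86  87  89  89  93  85  85  88  84]
 [ 51  50  56  92  87  85  88  91  92  91  85  86  91  88  88  90  85  87]
 [ 56  60  47  
[... 185 characters left out ...]
 79  93  88  87  87  81]
 [ 56  53  48  95  91  88  94  92  48  58  50  47  69  91  88  90  90  83]
 [ 56  55  67  91  91  94  91  92  53  51  48  44  65  87  88  89  90  75]
 [ 56  57  75  91  91  91  90  95  61  49  56  55  64  92  90  86  83  83]
 [ 48  56  77  96  92  90  90  93  80  60  61  64  95  91  86  83  85 104]
 [ 54  59  88  93  92  94  92  93  95  88  81  97  90  93  89  92  88 134]
 [ 53  50 100  95  93  92  92  95  93  89  91  89  85  89  87  92  86 167]
 [ 53  52  95  91  88  89  93  92  91  88  91  92  88  90  87  88  85 182]
 [ 76  43  95  92  90  84  89  89  88  88  84  86  89  87  90  87  82 181]
 [159 165 147 148 152 147 139 137 136 153 153 144 139 129 125 121 112 174]]
```

Call:
{"method": "drive_tool", "body": {"motion": [[[255,0.9,10,0,-0.4],[255,0,20,0,0],[255,0,24,0,0],[255,0,28,0,0],[255,0,28,0,0],[255,0,24,0,0],[255,0,18,0,0],[255,0,12,0,0],[255,0,0,15,0],[255,0,0,15,0],[255,0,0,0,0],[255,0,0,0,0],[255,0,0,0,0]]]}}

```text
clock: 7.0
ee_pos: [0.5884, -0.1731, 0.0661]
tcp_rot: [0.0, 0.655, 0.755, 0.0]
ft_force: [-0.1, -0.3, 0.0]
grip_width: 0.011
gripper_force: 30.0
```

```bash
cat > w3.py <<'E'
from h import *
s,st,T,W=wristcloud(); print({k:np.round(st[k],4) for k in('ee_pos','tcp_rot','ft_force','grip_width')})
img=s['img']; v,u=np.mgrid[:384,:512]
X,Y,Z=np.moveaxis(W,-1,0)
an=(X>.545)&(X<.625)&(Y>-.175)&(Y<-.105)&(Z>.026)&(Z<.034)
q=W[an]; r=cv2.minAreaRect((q[:,:2]*1000).astype(np.float32)); print('anchor',r)
print('tool rect',cv2.minAreaRect((T[an][:,:2]*1000).astype(np.float32)))
p=T[(abs(T[...,1])<.012)&(T[...,2]<0.004)&(T[...,2]>-.022)&(T[...,0]>.012)&(T[...,0]<.05)]*1000
print('shank xmax',p[:,0].max(),'y',p[:,1].min(),p[:,1].mean(),p[:,1].max(),'z',np.median(p[:,2]))
yy,xx=np.where(an); c=img[yy.min()-25:yy.max()+45,xx.min()-25:xx.max()+25]; print(xx.min()-25,yy.min()-25,c.shape)
cv2.imwrite('pics/w3.png',cv2.resize(c[...,::-1],None,fx=5,fy=5,interpolation=cv2.INTER_CUBIC)[:600,:800])
np.savez('w3.npz',T=T,W=W,img=img)
E
python3 w3.py
```

```text
{'ee_pos': array([ 0.5884, -0.1731,  0.0661]), 'tcp_rot': array([1.000e-04, 6.553e-01, 7.554e-01, 1.000e-04]), 'ft_force': array([-0.0919, -0.2841,  0.044 ]), 'grip_width': np.float64(0.011)}
anchor ((583.8377075195312, -141.1028594970703), (36.20595169067383, 28.35434913635254), 8.276802062988281)
tool rect ((32.34700393676758, 0.01891326904296875), (36.2057991027832, 28.3539981842041), 89.84154510498047)
shank xmax 36.7756967380894 y -3.467110719853561 -0.18037490486569543 3.377307610964578 z -17.018689532710518
206 125 (109, 101, 3)
```

View pics/w3.png

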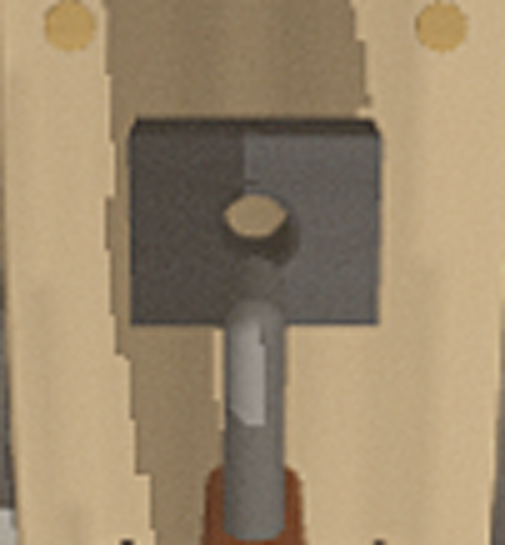

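The crop shows the shank end at (255,305) in line with the hole at (257,215). Block measured at tool (32.3, 0), peg at (33.4, -0.2), so I shift −1 mm and lower.

Call:
{"method": "drive_tool", "body": {"motion": [[[255,-1.1,0.2,0,0],[255,0,0,10,0],[255,0,0,10,0],[255,0,0,6,0],[255,0,0,2,0],[255,0,0,2,0],[255,0,0,2,0],[255,0,0,2,0],[255,0,0,0,0]]]}}

```text
clock: 7.8
ee_pos: [0.5882, -0.1742, 0.0315]
tcp_rot: [-0.0, 0.655, 0.756, -0.0]
ft_force: [-1.2, -0.2, -1.0]
grip_width: 0.0108
gripper_force: 30.0
```

Call:
{"method": "drive_tool", "body": {"motion": [[[255,0,0,2,0],[255,0,0,2,0],[255,0,0,2,0],[255,0,0,2,0],[255,0,0,1,0],[255,0,0,1,0],[255,0,0,1,0],[255,0,0,0,0],[255,0,0,0,0]]]}}

```text
clock: 8.55
ee_pos: [0.5883, -0.1742, 0.0207]
tcp_rot: [-0.0, 0.655, 0.755, -0.0]
ft_force: [-0.2, -0.2, -0.1]
grip_width: 0.0111
gripper_force: 30.0
```

Call:
{"method": "drive_tool", "body": {"motion": [[[255,0,0,0.7,0],[255,0,0,0.6,0],[255,0,0,0,0],[255,0,0,0,0],[255,0,0,0,0],[255,0,0,0,0]]]}}

```text
clock: 9.05
ee_pos: [0.5883, -0.1743, 0.0195]
tcp_rot: [0.0, 0.655, 0.755, 0.0]
ft_force: [0.5, 0.1, -0.5]
grip_width: 0.0114
gripper_force: 30.0
```

Call:
{"method": "drive_tool", "body": {"motion": [[[150,0,0,0,0],[80,0,0,0,0],[0,0,0,0,0],[0,0,0,0,0],[0,0,0,0,0],[0,0,0,0,0],[0,0,0,-10,0],[0,0,0,-25,0],[0,0,0,-30,0],[0,0,0,-25,0],[0,0,0,-10,0],[0,0,0,0,0],[0,0,0,0,0]]]}}

```text
clock: 10.13
ee_pos: [0.5883, -0.1743, 0.1195]
tcp_rot: [0.0, 0.655, 0.755, 0.0]
ft_force: [-0.6, 0.7, -0.4]
grip_width: 0.0878
gripper_force: 0.0
```

```bash
cat > w4.py <<'E'
from h import *
s,st,T,W=wristcloud(); print({k:np.round(st[k],4) for k in('ee_pos','tcp_rot','ft_force','grip_width')})
img=s['img']; hsv=cv2.cvtColor(img,cv2.COLOR_RGB2HSV)
c=snapshot('scene'); V=cloud(c); np.savez('c4.npz',W=V,img=c['img'])
hs=cv2.cvtColor(c['img'],cv2.COLOR_RGB2HSV)
for n,I,H,w in(('wrist',img,hsv,W),('scene',c['img'],hs,V)):
    m=((H[...,0]<14)&(H[...,1]>145)&(H[...,2]>70)&(w[...,0]>.5)&(w[...,0]<.7)&(w[...,1]<-.13)&(w[...,1]>-.4)&(w[...,2]>.018)).astype(np.uint8)
    k,l,q,cc=cv2.connectedComponentsWithStats(m)
    for i in range(1,k):
        if q[i,4]>15: P=w[l==i]; t=P[P[:,2]>P[:,2].max()-.006]; print(n,cc[i].round(),q[i,4],'top',t.mean(0).round(4),'rect',np.array(cv2.minAreaRect((t[:,:2]*1000).astype(np.float32))[0]).round(1),'zmax',P[:,2].max().round(4))
A=img; B=cv2.resize(c['img'][160:310,150:290],(358,384),interpolation=cv2.INTER_CUBIC)
o=np.hstack([A,B]); o=cv2.resize(o,(800,353)); cv2.imwrite('pics/w4.png',o[...,::-1])
E
python3 w4.py
```

```text
{'ee_pos': array([ 0.5883, -0.1743,  0.1195]), 'tcp_rot': array([4.000e-04, 6.552e-01, 7.555e-01, 1.000e-04]), 'ft_force': array([-0.556 ,  0.657 , -0.3856]), 'grip_width': np.float64(0.0878)}
wrist [256. 196.] 306 top [ 0.5878 -0.1744  0.0468] rect [ 587.8 -174.8] zmax 0.049
wrist [256. 278.] 213 top [ 0.5992 -0.2573  0.0457] rect [ 599.1 -257.8] zmax 0.0476
```

View pics/w4.png

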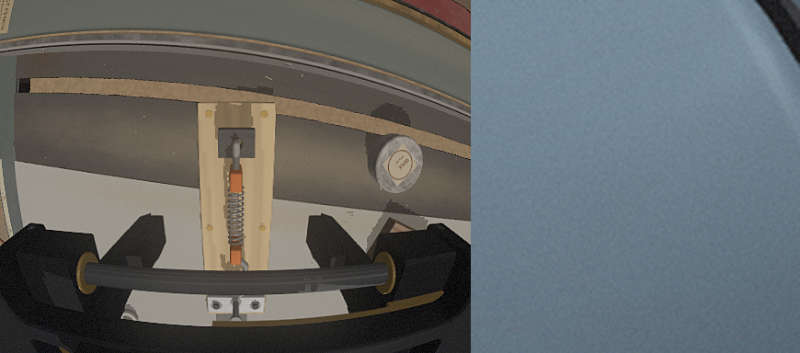

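The spring lies along the board with its peg in the hole: grips in the wrist panel at about (237,180) and (236,257), post behind at (236,308). Moving to the hook grip.

Call:
{"method": "drive_tool", "body": {"motion": [[[0,-15,-0.5,0,0],[0,-25,0,0,0],[0,-25,0,5,0],[0,-14,0,15,0],[0,-5,0,20,0],[0,0,0,25,0],[0,0,0,18,0],[0,0,0,10,0],[0,0,0,5,0],[0,0,0,3,0],[0,0,0,0,0],[0,0,0,0,0]]]}}

```text
clock: 11.23
ee_pos: [0.6004, -0.2579, 0.0194]
tcp_rot: [0.001, 0.655, 0.756, 0.0]
ft_force: [0.5, -0.8, 0.3]
grip_width: 0.0881
gripper_force: 0.0
```

Call:
{"method": "drive_tool", "body": {"motion": [[[255,0,0,0,0],[255,0,0,0,0],[255,0,0,0,0],[255,0,0,0,0],[255,0,0,0,0],[255,0,0,0,0],[255,0,0,0,0],[255,0,0,0,0],[255,0,0,0,0],[255,0,0,0,0],[255,0,0,0,0],[255,0,0,0,0]]]}}

```text
clock: 12.23
ee_pos: [0.5997, -0.2575, 0.0184]
tcp_rot: [-0.0, 0.655, 0.755, 0.0]
ft_force: [-0.5, -0.6, -0.3]
grip_width: 0.0109
gripper_force: 30.0
```

Call:
{"method": "drive_tool", "body": {"motion": [[[255,0,0,-0.5,0],[255,0,0,-0.5,0],[255,0,2.1,0,-1],[255,0,2.1,0,-1],[255,0,2.1,0,-1],[255,0,2.1,0,-1],[255,0,2.1,0,-1],[255,0,2.1,0,-1],[255,0,2.1,0,-1],[255,0,0,0,0],[255,0,0,0,0]]]}}

```text
clock: 13.15
ee_pos: [0.6142, -0.2545, 0.0194]
tcp_rot: [-0.0, 0.608, 0.794, -0.0]
ft_force: [-0.7, 0.5, -0.3]
grip_width: 0.011
gripper_force: 30.0
```

Call:
{"method": "drive_tool", "body": {"motion": [[[255,-1,0,0,0],[255,-2,0,0,0],[255,-2,0,0,0],[255,-2,0,0,0],[255,-2,0,0,0],[255,-2,0,0,0],[255,-2,0,0,0],[255,-2,0,0,0],[255,-2,0,0,0],[255,-2,0,0,0],[255,-2,0,0,0],[255,-1,0,0,0],[255,0,0,0,0],[255,0,0,0,0]]]}}

```text
clock: 14.32
ee_pos: [0.6193, -0.275, 0.0188]
tcp_rot: [-0.001, 0.608, 0.794, 0.0]
ft_force: [-1.2, 5.4, -2.2]
grip_width: 0.011
gripper_force: 30.0
```

```bash
cat > g.py <<'E'
from h import *
st=get_state(); p=np.array(st['ee_pos']); h=np.array([.5833,-.1412]); d=p[:2]-h
q=st['tcp_rot']; print('R',np.hypot(*d)*1000,'bearing',np.degrees(np.arctan2(d[1],d[0])),'toolx+180',np.degrees(2*np.arctan2(q[2],q[1]))-180,'z',p[2],'F',np.round(st['ft_force'],1),'M',np.round(st['ft_torque'],2),st['grip_width'],st['gripper_force'],st['clock'])
E
python3 g.py
```

```text
R 138.58496078062038 bearing -74.96198222107719 toolx+180 -74.86131430430082 z 0.018808488621153488 F [-1.2  5.4 -2.2] M [ 0.86  0.28 -0.02] 0.010978789949398758 30.002951323986053 14.3167
```

Call:
{"method": "drive_tool", "body": {"motion": [[[255,-1,0,-0.2,0],[255,-2,0,-0.2,0],[255,-2,0,0,0],[255,-2,0,0,0],[255,-2,0,0,0],[255,-2,0,0,0],[255,-2,0,0,0],[255,-2,0,0,0],[255,-2,0,0,0],[255,-2,0,0,0],[255,-2,0,0,0],[255,-2,0,0,0],[255,-2,0,0,0],[255,-2,0,0,0],[255,-2,0,0,0],[255,-2,0,0,0],[255,-1,0,0,0],[255,0,0,0,0],[255,0,0,0,0]]]}}

```text
clock: 15.9
ee_pos: [0.6269, -0.304, 0.0184]
tcp_rot: [-0.003, 0.608, 0.794, 0.001]
ft_force: [-3.7, 10.0, -1.6]
grip_width: 0.0112
gripper_force: 30.0
```

```bash
python3 g.py; python3 - <<'E'
from h import *
s,st,T,W=wristcloud(); c=snapshot('side'); d=snapshot('scene')
o=np.hstack([s['img'],c['img'],d['img']]); cv2.imwrite('pics/w5.png',cv2.resize(o,(800,200))[...,::-1])
img=s['img'];H=cv2.cvtColor(img,cv2.COLOR_RGB2HSV); v,u=np.mgrid[:384,:512]
m=((H[...,0]<14)&(H[...,1]>145)&(H[...,2]>70)&(abs(T[...,1])<.03)&(W[...,2]>.02)&(W[...,2]<.06)).astype(np.uint8)
k,l,q,cc=cv2.connectedComponentsWithStats(m)
for i in range(1,k):
    if q[i,4]>15: t=T[l==i]; w=W[l==i]; print(cc[i].round(),q[i,4],(t.mean(0)*1e3).round(1),(t.min(0)*1e3).round(1),(t.max(0)*1e3).round(1),w[:,2].max())
E
```

```text
R 168.4979394488987 bearing -75.00799878689733 toolx+180 -74.83599093036321 z 0.01837421636307405 F [-3.7 10.  -1.6] M [ 1.6   0.47 -0.05] 0.011213514037906831 30.00998944044113 15.9
[258.   8.] 410 [126.8   0.5 -28. ] [122.2  -5.7 -30.7] [131.5   6.1 -21.3] 0.04976683906124608
[263.  27.] 30 [122.4   3.6  -7.6] [121.9   0.8 -10.7] [124.3   6.2  -2.6] 0.029809979168825156
[262. 223.] 16 [ 9.1  3.1 -3.4] [ 8.3 -0.3 -5.9] [ 9.4  5.7 -1.8] 0.024341598948636238
[254. 226.] 22 [ 9.1 -1.2 -9.4] [  8.4  -5.1 -11.3] [ 9.6  2.6 -7. ] 0.029764605727908185
[257. 251.] 747 [  1.8   0.  -26.4] [-10.3  -5.4 -29.4] [  9.9   5.4 -12.7] 0.047826122371610005
```

View pics/w5.png

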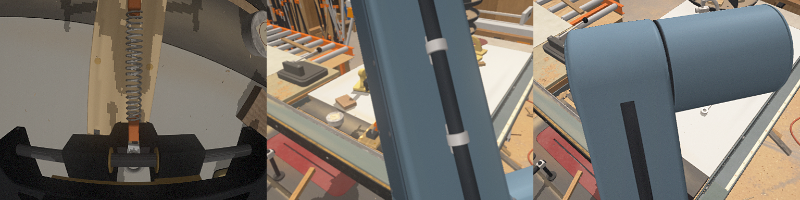

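Call:
{"method": "drive_tool", "body": {"motion": [[[255,-1.5,0,-0.3,0],[255,-1.5,0,-0.3,0],[255,0,0,0,0],[255,0,-1.5,0,0.5],[255,0,-1.5,0,0.5],[255,0,-1.5,0,0.5],[255,0,-1.5,0,0.5],[255,0,-1.5,0,0.5],[255,0,-1.5,0,0.5],[255,0,-1.5,0,0.5],[255,0,0,0,0]]]}}

```text
clock: 16.97
ee_pos: [0.6172, -0.3091, 0.0187]
tcp_rot: [-0.003, 0.632, 0.775, 0.001]
ft_force: [-2.0, 10.7, -2.2]
grip_width: 0.011
gripper_force: 30.0
```

```bash
python3 g.py
```

```text
R 171.29143324221383 bearing -78.57740205150623 toolx+180 -78.37145664064505 z 0.01873550881757944 F [-2.  10.7 -2.2] M [ 1.68  0.33 -0.1 ] 0.011025784268033446 30.01952290534973 16.9667
```

Call:
{"method": "drive_tool", "body": {"motion": [[[255,0,-1.5,0,0.5],[255,0,-1.5,0,0.5],[255,0,-1.5,0,0.5],[255,0,-1.5,0,0.5],[255,0,-1.5,0,0.5],[255,0,-1.5,0,0.5],[255,0,-1.2,0,0.4],[255,0,0,0,0],[255,0,0,0,0]]]}}

```text
clock: 17.72
ee_pos: [0.6076, -0.3109, 0.0189]
tcp_rot: [-0.003, 0.654, 0.756, 0.001]
ft_force: [-1.9, 10.4, -2.1]
grip_width: 0.0108
gripper_force: 30.0
```

```bash
python3 g.py
```

```text
R 171.43040714764328 bearing -81.84987303129483 toolx+180 -81.74410959383637 z 0.01890919587847681 F [-1.9 10.4 -2.1] M [ 1.7   0.23 -0.04] 0.01082798446435216 30.021488964557648 17.7167
```

Call:
{"method": "drive_tool", "body": {"motion": [[[255,1,0,0,0],[255,2,0,0,0],[255,2,0,0,0],[255,2,0,0,0],[255,2,0,0,0],[255,2,0,0,0],[255,2,0,0,0],[255,2,0,0,0],[255,2,0,0,0],[255,1,0,0,0],[255,0,0,0,0],[255,0,0,0,0]]]}}

```text
clock: 18.72
ee_pos: [0.6054, -0.2941, 0.0194]
tcp_rot: [-0.002, 0.654, 0.756, 0.001]
ft_force: [-0.7, 7.6, -1.9]
grip_width: 0.0111
gripper_force: 30.0
```

Call:
{"method": "drive_tool", "body": {"motion": [[[255,0.5,0,0,0],[255,0.5,0,0,0],[255,0.5,0,0,0],[255,0.5,0,0,0],[255,0,0,0,0]]]}}

```text
clock: 19.13
ee_pos: [0.6052, -0.2922, 0.0195]
tcp_rot: [-0.002, 0.654, 0.756, 0.001]
ft_force: [-1.1, 7.0, -2.0]
grip_width: 0.011
gripper_force: 30.0
```

```bash
python3 g.py
```

```text
R 152.62899528164084 bearing -81.74383692995808 toolx+180 -81.74628035339835 z 0.019496840771081915 F [-1.1  7.  -2. ] M [ 1.21  0.16 -0.05] 0.011002435421249216 30.012815594673157 19.1333
```

Call:
{"method": "drive_tool", "body": {"motion": [[[255,0.5,0,0,0],[255,0.5,0,0,0],[255,0.5,0,0,0],[255,0.5,0,0,0],[255,0.5,0,0,0],[255,0.5,0,0,0],[255,0,0,0,0]]]}}

```text
clock: 19.72
ee_pos: [0.6048, -0.2894, 0.0196]
tcp_rot: [-0.002, 0.654, 0.756, 0.001]
ft_force: [-1.8, 7.3, -2.6]
grip_width: 0.0111
gripper_force: 30.0
```

Call:
{"method": "drive_tool", "body": {"motion": [[[255,0.5,0,0,0],[255,0.5,0,0,0],[255,0,0,0,0]]]}}

```text
clock: 19.97
ee_pos: [0.6047, -0.2885, 0.0196]
tcp_rot: [-0.002, 0.654, 0.756, 0.0]
ft_force: [-0.3, 7.7, -1.6]
grip_width: 0.0108
gripper_force: 30.0
```

Call:
{"method": "drive_tool", "body": {"motion": [[[255,0.5,0,0,0],[255,0.5,0,0,0],[255,0,0,0,0]]]}}

```text
clock: 20.22
ee_pos: [0.6047, -0.2881, 0.0197]
tcp_rot: [-0.001, 0.654, 0.756, 0.0]
ft_force: [-0.8, 5.5, -3.1]
grip_width: 0.0112
gripper_force: 30.0
```

Call:
{"method": "drive_tool", "body": {"motion": [[[255,0.4,0,0,0],[255,0.4,0,0,0],[255,0,0,0,0]]]}}

```text
clock: 20.47
ee_pos: [0.6047, -0.288, 0.0198]
tcp_rot: [-0.001, 0.654, 0.756, -0.0]
ft_force: [-0.0, 4.2, -3.3]
grip_width: 0.0114
gripper_force: 30.0
```

Call:
{"method": "drive_tool", "body": {"motion": [[[255,0.4,0,0,0],[255,0,0,0,0],[255,0,0,0,0]]]}}

```text
clock: 20.72
ee_pos: [0.6047, -0.288, 0.0202]
tcp_rot: [-0.0, 0.655, 0.756, -0.0]
ft_force: [0.2, 4.2, -4.7]
grip_width: 0.0112
gripper_force: 30.0
```

Call:
{"method": "drive_tool", "body": {"motion": [[[255,0.3,0,0.3,0],[255,0.3,0,0.3,0],[255,0,0,0.3,0],[255,0,0,0,0],[255,0,0,0,0]]]}}

```text
clock: 21.13
ee_pos: [0.605, -0.2879, 0.02]
tcp_rot: [0.0, 0.655, 0.756, -0.0]
ft_force: [-3.0, 0.6, 0.4]
grip_width: 0.0112
gripper_force: 30.0
```

Call:
{"method": "drive_tool", "body": {"motion": [[[255,0.3,0,0.2,0],[255,0.3,0,0.2,0],[255,0,0,0,0],[255,0,0,0,0]]]}}

```text
clock: 21.47
ee_pos: [0.6051, -0.2878, 0.0199]
tcp_rot: [0.001, 0.655, 0.756, -0.0]
ft_force: [-3.8, -0.4, 3.6]
grip_width: 0.0111
gripper_force: 30.0
```

```bash
python3 g.py
```

```text
R 148.16933669452868 bearing -81.54475185111288 toolx+180 -81.77265682362966 z 0.01985037698599007 F [-3.8 -0.4  3.6] M [-0.29  0.84 -0.  ] 0.011138908991115066 30.02609610557556 21.4667
```

Call:
{"method": "drive_tool", "body": {"motion": [[[255,0,-0.4,-0.2,0],[255,0,-0.4,-0.2,0],[255,0,0,0,0],[255,0,0,0,0]]]}}

```text
clock: 21.8
ee_pos: [0.6048, -0.2876, 0.02]
tcp_rot: [0.001, 0.655, 0.756, 0.0]
ft_force: [0.1, -2.0, 1.0]
grip_width: 0.0111
gripper_force: 30.0
```

```bash
python3 g.py
```

```text
R 148.0222801125069 bearing -81.63543009587538 toolx+180 -81.76863758659198 z 0.019954725081315745 F [ 0.1 -2.   1. ] M [-0.59 -0.02  0.02] 0.011106783711389357 29.996076822280884 21.8
```

Call:
{"method": "drive_tool", "body": {"motion": [[[255,-0.3,0,0,0],[255,0,0,0,0],[218,0,0,0,0],[210,0,0,0,0],[190,0,0,0,0],[150,0,0,0,0],[60,0,0,0,0],[0,0,0,0,0],[0,0,0,0,0],[0,0,0,0,0],[0,0,0,0,0],[0,0,0,0,0]]]}}

```text
clock: 22.8
ee_pos: [0.604, -0.2872, 0.0195]
tcp_rot: [-0.0, 0.654, 0.756, -0.0]
ft_force: [-0.5, 0.5, -1.3]
grip_width: 0.0669
gripper_force: 0.0
```

Call:
{"method": "drive_tool", "body": {"motion": [[[0,0,0,-5,0],[0,0,0,-10,0],[0,0,0,-20,0],[0,0,0,-25,0],[0,0,0,-30,0],[0,0,0,-30,0],[0,0,0,-30,0],[0,-20,0,-10,0],[0,-20,0,0,0],[0,-20,0,0,0],[0,0,0,0,0],[0,0,0,0,0]]]}}

```text
clock: 23.8
ee_pos: [0.6125, -0.3473, 0.1802]
tcp_rot: [0.0, 0.655, 0.756, 0.0]
ft_force: [-0.2, 0.7, 0.1]
grip_width: 0.0881
gripper_force: 0.0
```

```bash
python3 g.py; sed -e '/scene/d' w4.py >/dev/null; python3 - <<'E'
from h import *
s,st,T,W=wristcloud(); img=s['img']; cv2.imwrite('pics/w6.png',cv2.resize(img,(800,600))[...,::-1])
H=cv2.cvtColor(img,cv2.COLOR_RGB2HSV)
m=((H[...,0]<14)&(H[...,1]>145)&(H[...,2]>70)&(W[...,0]>.5)&(W[...,0]<.7)&(W[...,1]<-.13)&(W[...,1]>-.4)&(W[...,2]>.018)).astype(np.uint8)
k,l,q,cc=cv2.connectedComponentsWithStats(m)
for i in range(1,k):
    if q[i,4]>15: P=W[l==i]; t=P[P[:,2]>P[:,2].max()-.006]; print(cc[i].round(),q[i,4],t.mean(0).round(4),np.array(cv2.minAreaRect((t[:,:2]*1000).astype(np.float32))[0]).round(1),P[:,2].max().round(4))
E
```

```text
R 208.202330655955 bearing -81.94304353426365 toolx+180 -81.84924647550913 z 0.18023654175977796 F [-0.2  0.7  0.1] M [-0.06  0.06 -0.03] 0.08808947525484796 0.0 23.8
[257.  16.] 222 [ 0.589  -0.1774  0.0474] [ 589.1 -177.1] 0.0498
[257. 123.] 207 [ 0.6045 -0.2884  0.0475] [ 604.5 -288.4] 0.0492
```

View pics/w6.png

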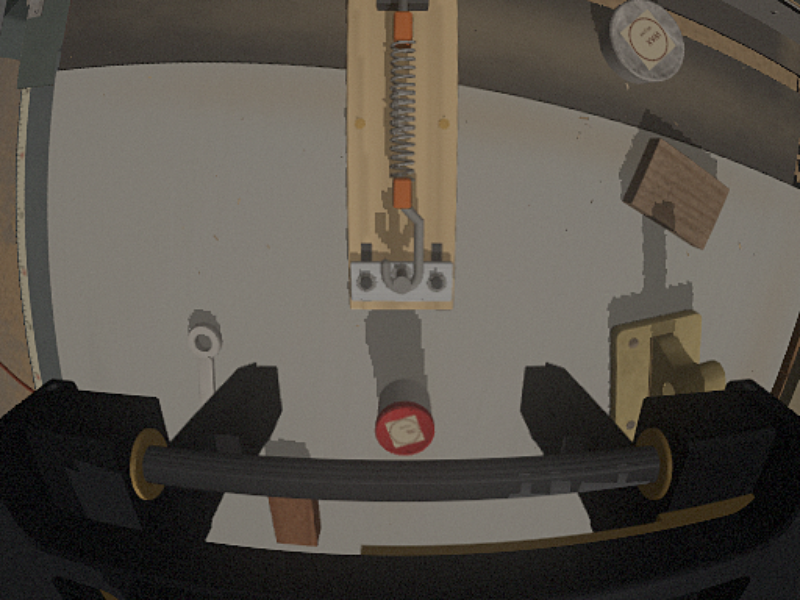

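The hook lies round the post at about (402,278). The stretched coil runs straight from the anchor block, the grips are 112 mm apart (28 mm stretch), and nothing else has moved. Handing in.

```bash
python3 -c "
from station import finish_job
print(finish_job())"
```

```text
the job is handed in; nothing more can be done
None
```

The spring is fitted and the job is handed in at about 24 s: peg in the anchor hole, hook round the post at roughly 28 mm stretch, gripper clear; the final image shows the tins, spanner and block undisturbed, but no verdict came back.

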